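Set the plate gap of a test cell with a gap gauge

TASK

Set the plate gap of the small test cell to the gap gauge: slide the gauge's steel blade from the notebook well into the gap between the two brass faces and let go, then turn the knurled screw knob on top clockwise until the upper electrode just nips the blade, so that it can still be pulled out with a light, steady drag of about 4 N; never force the screw down on it. Then draw the gauge out under that drag, leave the screw as it is set, and lay the gauge flat back on the notebook; leave the other things alone.

Things in the scene. Friction and masses are not known exactly. Their poses are not given: they have to be found in the camera images.
- cell: Parallel-plate test cell, fixed. Origin: centre of its underside, on the knob's axis; z up; x is the way the gauge goes in (open front at -x, facing the robot). Base 130 (x) x 112 x 17 mm high. Two 12 mm pillars at y = +43 and -43 mm carry a bridge (x within 17 mm, z 96 to 112 mm) and guide a bar that carries the electrode (x within 11 mm). Between the pillars the gap is open at front and back.
- gap_centre (a point): Point of the cell on its axis, fixed, 48 mm above the bench. The lower brass plate (cell x from -45 to +39 mm, 40 mm wide in y) has its top 2 mm below this point, give or take 1 mm: it stands on shims, so its true height is not known and the gap has to be felt. Nothing but the gap lies in front of it: the plate's front edge is free, the base there is 17 mm high.
- electrode: Upper brass electrode, a disc of 42 mm diameter on the cell's axis. Origin: centre of its underside, 54 to 56 mm above the bench at the start; the gap is from here down to the lower plate. The screw moves it straight up and down without turning it. It hangs on a disc spring of 9 N/mm: once it rests on the blade, its force grows by about 21 N per radian of knob.
- knob_top (a point): Centre of the top of the round knurled knob, on the cell's axis, 140.5 mm above the bench (fixed point, does not turn). Knob 34 mm in diameter, grip 24 mm high below this point, then a 39 mm collar. Clockwise from above lowers the electrode 2.5 mm per radian; 1.2 to 2.8 rad until it meets the blade. Friction about 0.04 N m; it stays where it is left; the nip adds 0.0025 N m per newton.
- gauge: Gap gauge, loose, about 55 g: straight steel blade 4 mm thick, 14 mm wide, 90 mm long, and a red grip block 42 mm long, 14 wide, 14 high, flush with the blade underneath. Origin: on the underside where blade and grip meet; x along the blade (tip at +90 mm), grip from x = -42 to 0, z up. Starts lying on the notebook.
- gauge_grip (a point): Centre of the gauge's red grip block, 21 mm behind the gauge's origin, 7 mm above its underside.
- gauge_tip (a point): Middle of the blade's tip, 2 mm above its underside, 111 mm ahead of the grip's centre. Well in the gap means 12 to 45 mm past the cell's axis (cell x); there the gauge balances on the lower plate by itself. Steel slides on brass with friction of about 0.3 on each face, so the drag on pulling is a little under 0.6 times the electrode's force.
- gauge_mid (a point): The gauge's point of balance, on the underside 30 mm ahead of its origin.
- notebook: Dark closed notebook, flat and fixed, 150 (x) x 105 (y) x 10 mm high. Origin: centre of its underside.
- calipers: Bystander: digital calipers lying flat, 205 mm long.
- adapter: Bystander: loose coaxial adapter, 42 mm long, 21 mm high.
- dust_cap: Bystander: small black rubber cap, 21 mm wide, 18 mm high.
- alcohol_bottle: Bystander: white pump bottle, 60 mm wide, 118 mm high.

How it is judged:
By the outcome, as a careful person would: the job done as asked, in the order asked, and still so for the second after the job is handed in, with the robot touching nothing.
It also fails if it takes over 72 s, if anything falls off the work surface, if the arm or the gripper's body presses on something with over 40 N, if the wrist force passes 120 N, or if a joint passes its speed limit or range.

ROBOT

A 6-joint arm with a two-finger parallel gripper is mounted at the origin on the work surface; the furniture and walls round the work are solid. World frame = base frame: x ahead of the robot, y to its left, z up, the work surface at z = 0. Lengths are in m, angles in degrees, forces in N, time in s.
With the tool pointing down it reaches from about 0.375 to 0.9 m from the base axis. Payload 3.1 kg.
Tool frame: the origin (TCP) lies between the finger pads; the fingertips stand 11 mm ahead of it and the grasp point (between the pads) lies 8 mm behind it; z points along the fingers, y is the line along which they close (so a half turn about z gives the same grasp; the last joint's range is limited). The gripper opens to 87 mm and grips with 3 to 60 N. Pads are 19 mm wide; open, the fingers measure 117 mm over their backs; the gripper's body (75 mm by 190 mm) begins 51 mm behind the grasp point.
Start: joints at [-84.139, 30.224, 82.088, -0, 67.689, -10.227], TCP at [0.173, -0.6, 0.234] pointing down, gripper open.
Joint ranges: [-176.69, 176.69], [-43.24, 126.21], [12.49, 139.97], [-82, 262], [0, 151.66], [-163.58, 163.58]. Speed limits (degrees/s): [159.86, 159.86, 180, 180, 180, 180].

INTERFACE

Orientations are given as a 3x3 rotation matrix whose columns are the frame's x, y, z axes.
In Python, from rig import bot, viewer, workorder, nets gives the robot as it stands. The module is installed in compiled form; this text tells all that it offers.
- The arm moves only by the tool move_arm, never from a script. Its argument "increments" is a list of rows, each a list of 7 numbers: the shift along the tool's x, y, z normalised to -1 to 1, where 1 is 0.3 m, then the turn, a rotation vector about the tool's x, y, z normalised to -1 to 1, where 1 is pi rad, then the opening, from 0 (shut) to 1 (fully open). In form: [[tx, ty, tz, wx, wy, wz, grip], ...]. A call has 1 to 10 rows; each row is the pose to reach, as a shift and turn from the pose commanded when the call began, along the tool's axes at that moment, turning the shorter way round; what a row does not reach only later rows make up. A row lasts 1/12 s, in which the tool goes at most 41.7 mm and 7.16 degrees, less where a joint would pass 70% of its speed; a pose out of reach is approached as far as the arm can. A call with a number of a shift or a turn outside -1 to 1 is refused whole. A call with a gripper value outside its range is refused whole. The fingers move at their own pace and stop on an object; the grip force is fixed at half the most. Time passes only in rows, so rows that repeat a pose let the fingers close. It gives the time, the measured TCP pose, the force, the opening and the grip force at its end, in the units of the state.
- bot.read_state(): the state, without advancing time (a new reading comes with each control period).
- viewer.capture(name): name is "side" or "top" or "wrist"; returns a dict with "image" (400x640x3 uint8, blue, green, red), "K" (3x3 intrinsics, pixels), "dist" ([k1, k2, p1, p2, k3] as OpenCV has them; the pictures are not rectified), "eye" and "orientation" of the camera in the world. Camera axes: x right, y up, looking along -z (the intrinsics and any distortion apply to the point x, -y, -z); pixel columns grow to the right and rows downward; lengths in m; the calibration is good to about 2 mm. A picture is of the moment at which its call begins. There is no depth.
- workorder.hand_in(): hands the job in; it is judged then, once.
Trained networks look in the newest picture that a camera, given by its name, has taken for a name from the list of things; names that differ only in an ending like _2 or _b are one class to them, and where a whole thing is asked for, a point or a joint stands for the part that bears it (a point fixed in the world has none). Each returns a list of dicts, best first, with "conf" (0 to 1); they miss things now and then, are a little off and sometimes report something else, mostly with a low value. They report only what shows in the picture. A call takes as long as a camera call.
- nets.find_in(camera, thing): "location" ([column, row] in pixels, amid what is visible of it).
The state is a dict: "time_s": time; "joint_positions": joint angles; "qvel": joint speeds; "tau": joint torques, N m; "position": TCP position; "tcp_rot": TCP orientation; "force": force on the tool from outside, world axes, zero at the start; "moment": the same for the moment, N m; "opening": opening from 0.0 (shut) to 1.0 (fully open); "grasp_force": force on a finger pad.
Only numpy, scipy, OpenCV 4.12 (cv2) and the standard library are available. Lean on these libraries where they do the work, as an engineer would, in place of code of your own. Each camera call takes 0.05 s, during which the arm holds its last target. There are 200 camera calls.

## Working session

There is one attempt and no reset: what is moved stays moved. The work goes in short steps, Python scripts to look and compute and a tool call to move; the robot and the scene stay as the last step left them, time stands still between calls to the robot, and variables do not carry over. Pictures are saved under pics/ and viewed, at most 10 in all, crops included, and the job is handed in when it is done.

Besides the shell and the picture viewer there is one more tool, called after "Emit:" in YAML: its name, and indented under it one key for each argument. move_arm: Moves the arm, as the interface text tells. Its arguments: {"type":"object","properties":{"increments":{"type":"array"}},"required":["increments"]}

```bash
mkdir -p pics; cat > h.py <<'E'
import numpy as np, cv2
from rig import bot, viewer, workorder, nets
def ray(c,px):
    p=cv2.undistortPoints(np.array([[px]],float),np.array(c["K"]),np.array(c["dist"]))[0,0]
    d=np.array(c["orientation"])@np.array([p[0],-p[1],-1]); return np.array(c["eye"]),d
def onz(c,px,z):
    e,d=ray(c,px); return e+d*(z-e[2])/d[2]
def proj(c,P):
    q=(np.array(P)-np.array(c["eye"]))@np.array(c["orientation"]); q=q*[1,-1,-1]
    return cv2.projectPoints(q.reshape(1,1,3),np.zeros(3),np.zeros(3),np.array(c["K"]),np.array(c["dist"]))[0].ravel()
E
python3 - <<'E'
from h import *
np.set_printoptions(precision=4,suppress=True)
s=bot.read_state(); print(s["position"],np.array(s["tcp_rot"]),s["force"])
Z=dict(knob_top=.1405,gap_centre=.048,gauge_grip=.017,gauge_tip=.012,gauge_mid=.01,notebook=.01,cell=0.05,electrode=.055,alcohol_bottle=.06,calipers=.01,adapter=.01,dust_cap=.01)
ims=[]
for n in("side","top"):
    c=viewer.capture(n); ims.append(c["image"]); print(n,np.array(c["eye"]),np.array(c["orientation"])[:,2])
    cv2.imwrite(f"pics/{n}0.png",c["image"])
    for k,z in Z.items():
        for r in nets.find_in(n,k)[:2]: print(n,k,round(r["conf"],2),np.round(r["location"]),onz(c,r["location"],z))
E
```

```text
[ 0.1732 -0.5998  0.2326] [[ 0.9608  0.2771 -0.0002]
 [ 0.2771 -0.9608  0.0021]
 [ 0.0004 -0.0021 -1.    ]] [ 0.1003 -0.3736 -0.2132]
side [0.2603 0.7409 0.9962] [-0.2048  0.7043  0.6797]
side knob_top 0.7 [282. 247.] [0.553  0.0261 0.1405]
side gap_centre 0.84 [283. 247.] [ 0.5814 -0.0501  0.048 ]
side gauge_tip 0.67 [289. 244.] [ 0.5802 -0.0954  0.012 ]
side gauge_mid 0.74 [262. 328.] [0.5579 0.1824 0.01  ]
side notebook 0.75 [334. 204.] [ 0.4976 -0.297   0.01  ]
side electrode 0.47 [289. 244.] [ 0.5668 -0.0606  0.055 ]
side alcohol_bottle 0.8 [380. 149.] [ 0.4001 -0.5567  0.06  ]
side alcohol_bottle 0.35 [287. 245.] [ 0.5682 -0.0506  0.06  ]
side calipers 0.69 [291. 170.] [ 0.6794 -0.4251  0.01  ]
side adapter 0.55 [259. 331.] [0.5627 0.1926 0.01  ]
side adapter 0.33 [337. 205.] [ 0.4878 -0.2968  0.01  ]
side dust_cap 0.6 [240. 330.] [0.6079 0.2022 0.01  ]
top [ 0.3412 -0.1897  1.4187] [-0.159   0.0144  0.9872]
top knob_top 0.74 [279. 190.] [ 0.5608 -0.0884  0.1405]
top gap_centre 0.93 [275. 189.] [ 0.5817 -0.0685  0.048 ]
top gap_centre 0.48 [434. 242.] [ 0.4061 -0.5731  0.048 ]
top gauge_grip 0.43 [341. 208.] [ 0.5231 -0.28    0.017 ]
top gauge_tip 0.66 [347. 210.] [ 0.514  -0.2981  0.012 ]
top gauge_tip 0.2 [340. 214.] [ 0.5021 -0.2769  0.012 ]
top gauge_mid 0.73 [343. 205.] [ 0.5329 -0.2853  0.01  ]
top gauge_mid 0.62 [438. 241.] [ 0.4089 -0.5972  0.01  ]
top notebook 0.62 [339. 216.] [ 0.4971 -0.2727  0.01  ]
top cell 0.8 [276. 189.] [ 0.5807 -0.07    0.05  ]
top cell 0.55 [347. 210.] [ 0.51   -0.2949  0.05  ]
top alcohol_bottle 0.97 [437. 243.] [ 0.4016 -0.5763  0.06  ]
top calipers 0.57 [385. 161.] [ 0.6777 -0.4309  0.01  ]
top adapter 0.64 [204. 201.] [0.5525 0.1722 0.01  ]
top adapter 0.53 [434. 243.] [ 0.4046 -0.5819  0.01  ]
```

View pics/side0.png

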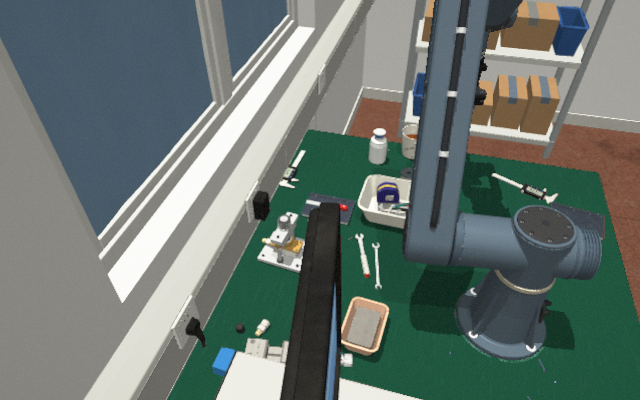

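View pics/top0.png

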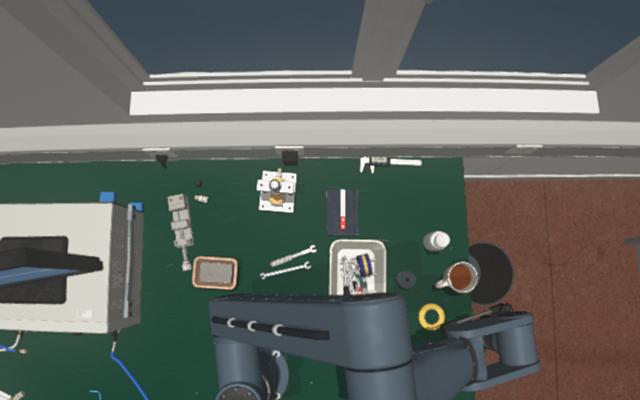

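Top view: the notebook is at about (342,212). The gauge lies on it with its red grip at (343,223) and its blade toward the top of the image. The cell is at (276,190). I'll enlarge the area for the orientations.

```bash
python3 - <<'E'
from h import *
np.set_printoptions(precision=4,suppress=True)
c=viewer.capture("top"); im=c["image"]
cv2.imwrite("pics/z.png",cv2.resize(im[160:240,245:370],None,fx=6,fy=6,interpolation=cv2.INTER_CUBIC))
b,g,r=[im[...,i].astype(int) for i in range(3)]
roi=np.zeros(b.shape,bool); roi[180:240,320:365]=1
red=roi&(r>120)&(g<90)&(b<90); wh=roi&(r>130)&(g>130)&(b>130)
for n,m,z in(("red",red,.024),("blade",wh,.014)):
    ys,xs=np.nonzero(m); P=np.array([onz(c,p,z)[:2] for p in zip(xs,ys)]); mu=P.mean(0); u,s,v=np.linalg.svd(P-mu)
    print(n,len(xs),mu,v[0],((P-mu)@v[0]).min(),((P-mu)@v[0]).max())
for p in((327,191),(358,190),(358,234),(327,234)): print(p,onz(c,p,.01))
E
```

```text
red 37 [ 0.4705 -0.2827] [-0.9999  0.0125] -0.02109044532476041 0.017723454557716414
blade 197 [ 0.5236 -0.2868] [-0.9956 -0.0932] -0.0617939122188599 0.10727233253575083
(327, 191) [ 0.5797 -0.2349  0.01  ]
(358, 190) [ 0.5818 -0.3372  0.01  ]
(358, 234) [ 0.4369 -0.3333  0.01  ]
(327, 234) [ 0.4383 -0.2326  0.01  ]
```

View pics/z.png

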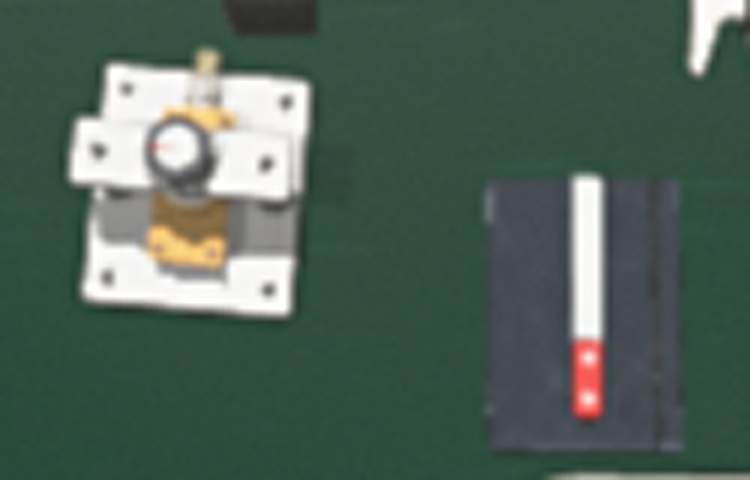

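Red grip centre is at about (588,380) in the crop, and the gauge lies almost exactly along world x. The cell is yawed about 5° clockwise. Setting out.

Emit:
move_arm:
  increments:
    - [0.8,-0.47,0.1,0,0,0.0894,0.5]
    - [0.8,-0.47,0.1,0,0,0.0894,0.5]
    - [0.8,-0.47,0.1,0,0,0.0894,0.5]
    - [0.8,-0.47,0.1,0,0,0.0894,0.5]
    - [0.8,-0.47,0.1,0,0,0.0894,0.5]
    - [0.8,-0.47,0.1,0,0,0.0894,0.5]
    - [0.8,-0.47,0.1,0,0,0.0894,0.5]
    - [0.8,-0.47,0.1,0,0,0.0894,0.5]

```text
time_s: 2.02
position: [0.3674, -0.393, 0.2029]
tcp_rot: [[1.0, 0.006, -0.0], [0.006, -1.0, 0.004], [-0.0, -0.004, -1.0]]
force: [-1.5, -0.5, 0.2]
opening: 0.525
grasp_force: 0.0
```

```bash
python3 - <<'E'
from h import *
np.set_printoptions(precision=4,suppress=True)
s=bot.read_state(); print(s["time_s"],s["position"],np.array(s["tcp_rot"])); print(np.array([.472,-.284,.13])-s["position"])
c=viewer.capture("top")
f=lambda x,y,z:onz(c,(245+x/6-.42,160+y/6-.42),z)[:2]
B=[f(107,65,.017),f(310,82,.017),f(291,316,.017),f(83,300,.017)]
print(B,np.mean(B,0)); g=lambda d:np.degrees(np.arctan2(d[1],d[0]))
print(g(B[0]-B[3]),g(B[1]-B[2]),g(B[3]-B[2])-90,g(B[0]-B[1])-90)
R=[f(73,118,.112),f(298,135,.112),f(290,198,.112),f(71,183,.112)];print(np.mean(R,0)) 
print("knob",f(182,148,.1405)); print("gauge",g(f(588,178,.014)-f(588,335,.014)),"grip",f(588,380,.024))
E
```

```text
2.0167 [ 0.3674 -0.393   0.2029] [[ 1.      0.0055 -0.0002]
 [ 0.0055 -1.      0.0045]
 [-0.0002 -0.0045 -1.    ]]
[ 0.1046  0.109  -0.0729]
[array([ 0.6499, -0.0227]), array([ 0.639 , -0.1344]), array([ 0.5098, -0.1234]), array([ 0.5199, -0.0106])] [ 0.5797 -0.0728]
-5.31321067021654 -4.85948344034996 -5.087913601430458 -5.594877233551884
[ 0.5798 -0.0731]
knob [ 0.5799 -0.0752]
gauge -1.2742789044976062 grip [ 0.4724 -0.283 ]
```

Emit:
move_arm:
  increments:
    - [0.35,-0.363,0.243,0,0,0.004,0.5]
    - [0.35,-0.363,0.243,0,0,0.004,0.5]
    - [0.35,-0.363,0.243,0,0,0.004,0.5]
    - [0.35,-0.363,0.243,0,0,0.004,0.5]
    - [0.35,-0.363,0.243,0,0,0.004,0.5]
    - [0.35,-0.363,0.243,0,0,0.004,0.5]

```text
time_s: 2.57
position: [0.4701, -0.2888, 0.1296]
tcp_rot: [[1.0, -0.01, -0.002], [-0.01, -1.0, 0.001], [-0.002, -0.001, -1.0]]
force: [-0.1, -1.6, 0.2]
opening: 0.499
grasp_force: 0.0
```

```bash
python3 - <<'E'
from h import *
np.set_printoptions(precision=4,suppress=True)
s=bot.read_state(); print(s["position"],np.array(s["tcp_rot"])[0])
c=viewer.capture("wrist"); im=c["image"]; cv2.imwrite("pics/w1.png",im); print(c["eye"],np.array(c["orientation"]))
b,g,r=[im[...,i].astype(int) for i in range(3)]
m=((r>110)&(g<80)&(b<80)).astype(np.uint8)
n,l,st,ce=cv2.connectedComponentsWithStats(m); k=1+st[1:,4].argmax(); print(st[k])
ys,xs=np.nonzero(l==k); P=np.array([onz(c,p,.024)[:2] for p in zip(xs,ys)]).astype(np.float32)
print(cv2.minAreaRect(P*1000))
for p in("gauge_grip","gauge_tip","gauge_mid"):
    for q in nets.find_in("wrist",p)[:1]: print(p,q["conf"],q["location"],onz(c,q["location"],.012 if p!="gauge_grip" else .024))
E
```

```text
[ 0.4701 -0.2888  0.1296] [ 1.     -0.0097 -0.0017]
[ 0.5449 -0.289   0.2809] [[-0.0099  0.9626  0.2707]
 [-0.9999 -0.009  -0.0047]
 [-0.002  -0.2707  0.9627]]
[298 163  20  56 899]
((476.02557373046875, -281.24920654296875), (14.154082298278809, 42.342403411865234), 88.62763214111328)
gauge_grip 0.63 [307.0, 123.1] [ 0.5256 -0.2817  0.024 ]
gauge_tip 0.77 [307.0, 122.1] [ 0.5255 -0.2813  0.012 ]
gauge_mid 0.77 [307.1, 122.2] [ 0.5254 -0.2814  0.012 ]
```

View pics/w1.png

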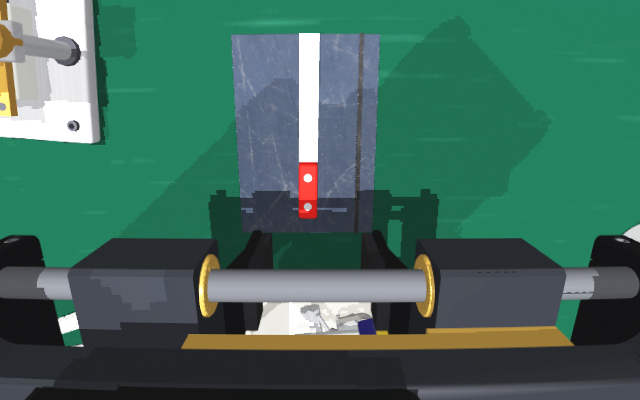

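Wrist view: the gauge's red grip is centred at (308,190), with the blade running up to (309,35). The fingers straddle its line, and the cell's corner is at top left. Descending.

Emit:
move_arm:
  increments:
    - [0.02,-0.0253,0.12,0,0,0.004,0.5]
    - [0.02,-0.0253,0.25,0,0,0.004,0.5]
    - [0.02,-0.0253,0.3,0,0,0.004,0.5]
    - [0.02,-0.0253,0.33,0,0,0.004,0.5]
    - [0.02,-0.0253,0.353,0,0,0.004,0.5]
    - [0.02,-0.0253,0.353,0,0,0.004,0.5]
    - [0.02,-0.0253,0.353,0,0,0.004,0.5]

```text
time_s: 3.35
position: [0.4762, -0.2833, 0.0256]
tcp_rot: [[1.0, -0.026, 0.001], [-0.026, -1.0, -0.001], [0.001, 0.001, -1.0]]
force: [0.2, 0.2, 1.0]
opening: 0.503
grasp_force: 0.0
```

Emit:
move_arm:
  increments:
    - [0,-0.006,0.006,0,0,0,0.5]
    - [0,-0.006,0.006,0,0,0,0.3]
    - [0,-0.006,0.006,0,0,0,0]
    - [0,-0.006,0.006,0,0,0,0]
    - [0,-0.006,0.006,0,0,0,0]
    - [0,-0.006,0.006,0,0,0,0]
    - [0,-0.006,0.006,0,0,0,0]
    - [0,-0.006,0.006,0,0,0,0]

```text
time_s: 4.02
position: [0.476, -0.2804, 0.0231]
tcp_rot: [[1.0, -0.025, 0.0], [-0.025, -1.0, -0.0], [0.0, 0.0, -1.0]]
force: [-0.8, 0.7, 1.7]
opening: 0.153
grasp_force: 29.9
```

Emit:
move_arm:
  increments:
    - [0,0,-0.12,0,0,0,0]
    - [0,0,-0.24,0,0,0,0]
    - [-0.04,-0.12,-0.25,0,0,0.005,0]
    - [-0.08,-0.24,-0.25,0,0,0.01,0]
    - [-0.12,-0.36,-0.25,0,0,0.0208,0]
    - [-0.18,-0.48,-0.22,0,0,0.0208,0]
    - [-0.23,-0.61,-0.18,0,0,0.0208,0]
    - [-0.2737,-0.738,-0.14,0,0,0.0208,0]
    - [-0.2737,-0.738,-0.14,0,0,0.0208,0]
    - [-0.2737,-0.738,-0.14,0,0,0.0208,0]

```text
time_s: 4.85
position: [0.397, -0.0543, 0.0645]
tcp_rot: [[0.996, -0.086, -0.004], [-0.086, -0.996, 0.002], [-0.005, -0.002, -1.0]]
force: [0.9, 0.2, -0.6]
opening: 0.159
grasp_force: 29.9
```

```bash
python3 - <<'E'
from h import *
np.set_printoptions(precision=4,suppress=True)
viewer.capture("wrist");c=viewer.capture("wrist"); im=c["image"]; cv2.imwrite("pics/w2.png",im)
s=bot.read_state(); print(s["position"],np.array(s["tcp_rot"]),s["force"],s["moment"])
for p,z in(("gauge_grip",.08),("gauge_tip",.06),("knob_top",.1405),("gap_centre",.048)):
    for q in nets.find_in("wrist",p)[:2]: print(p,q["conf"],q["location"],onz(c,q["location"],z))
E
```

```text
[ 0.4007 -0.0575  0.065 ] [[ 0.996  -0.0897  0.002 ]
 [-0.0897 -0.996  -0.001 ]
 [ 0.0021  0.0008 -1.    ]] [ 0.43   -1.118  -0.6741] [ 0.0571 -0.0099  0.0208]
gauge_grip 0.71 [317.6, 132.7] [ 0.4601 -0.0612  0.08  ]
gauge_tip 0.68 [318.3, 130.9] [ 0.4589 -0.0615  0.06  ]
gap_centre 0.9 [320.1, 4.2] [ 0.5115 -0.0669  0.048 ]
```

View pics/w2.png

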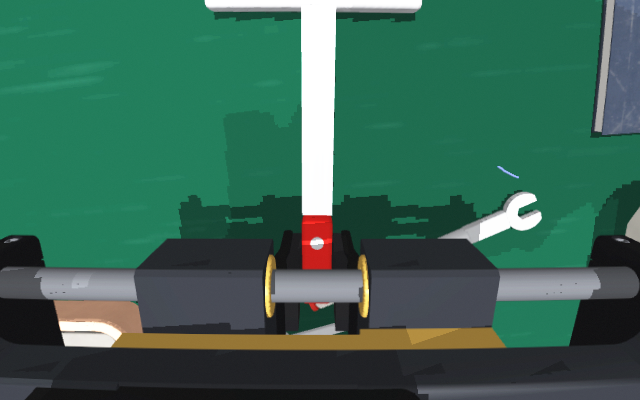

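```bash
python3 - <<'E'
from h import *
np.set_printoptions(precision=4,suppress=True)
c=viewer.capture("wrist"); im=c["image"].astype(int)
a=np.radians(-5.2);ex=np.array([np.cos(a),np.sin(a)]);ey=np.array([-ex[1],ex[0]]);C=np.array([.5798,-.0735])
cellf=lambda P:(P[:2]-C)@np.c_[ex,ey]
for row in(15,40,80,120,160,200):
    l=im[row].min(1)>200; xs=np.nonzero(l[280:360])[0]+280
    L,R=[onz(c,(x,row),.0555) for x in(xs.min()-.5,xs.max()+.5)]
    w=np.linalg.norm((R-L)[:2]); d=c["eye"][2]-.0555
    print(row,xs.min(),xs.max(),"z est",c["eye"][2]-d*.014/w,"cell",cellf((L+R)/2))
print(cellf(onz(c,(205,5),.017)),cellf(onz(c,(422,5),.017)))
im2=im[0:14,190:440].min(2); print(im2[8,::8],im2[2,::8])
# check top camera as well
t=viewer.capture("top"); cv2.imwrite("pics/t2.png",cv2.resize(t["image"][160:260,225:325],None,fx=6,fy=6,interpolation=cv2.INTER_CUBIC))
E
```

```text
15 301 335 z est 0.06099494916202941 cell [-0.0728 -0.0012]
40 301 334 z est 0.058694539698826376 cell [-0.0825 -0.0009]
80 302 334 z est 0.05782432526406078 cell [-0.0987 -0.0011]
120 302 333 z est 0.05709149939418662 cell [-0.1157 -0.0009]
160 302 332 z est 0.056502780716916945 cell [-0.1336 -0.0007]
200 302 331 z est 0.05606864131200778 cell [-0.1525 -0.0004]
[-0.0596  0.0566] [-0.0599 -0.0546]
[ 29  29 254 253 254 253 253 252 252 239 251 251 252 252 255 255 255 255
 255 252 232 244 246 246 247 247 248 249 232  28  26  26] [ 28  30 255 255 255 255 255 255 255 255 255 255 255 255 255 255 255 255
 255 255 255 255 255 255 255 255 255 255 253  27  25  28]
```

View pics/t2.png

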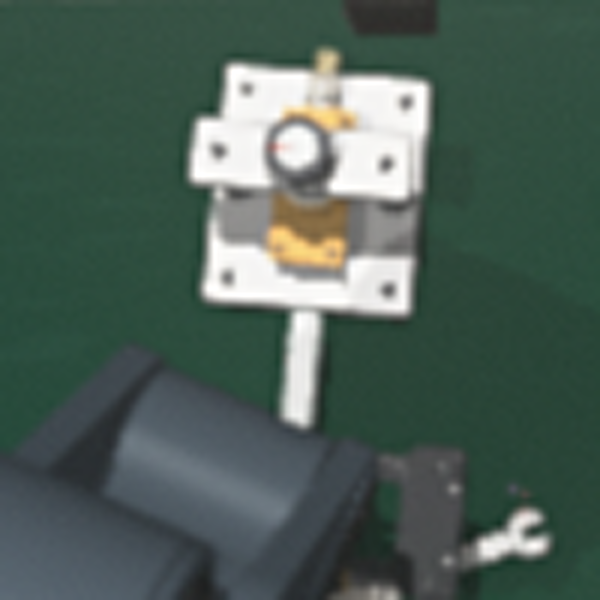

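Top view: the blade lies in line with the plate at (305,320)–(297,420), pointing at the gap, and the cell is at (300,150). I'll check the blade's pitch at subpixel level.

```bash
python3 - <<'E'
from h import *
np.set_printoptions(precision=4,suppress=True)
c=viewer.capture("wrist"); g=c["image"].astype(float).mean(2)
E=[]
for row in range(20,205,3):
    r=g[row]; lo,hi=60,r[315:322].mean()
    bg=(r[285:296].mean(),r[342:352].mean())
    l=302+0.5-((r[294:310]-bg[0])/(hi-bg[0])).sum()+ (309.5-302.5)+.0
    L=309.5-((r[294:310]-bg[0])/(hi-bg[0])).sum(); R=325.5+((r[326:346]-bg[1])/(hi-bg[1])).sum()
    E.append((row,L,R))
E=np.array(E); ok=E[:,0]<200
pl=np.polyfit(E[ok,0],E[ok,1],1);pr=np.polyfit(E[ok,0],E[ok,2],1)
print("resid",np.std(E[ok,1]-np.polyval(pl,E[ok,0])),np.std(E[ok,2]-np.polyval(pr,E[ok,0])))
for row in(30,110,190):
    P=[onz(c,(np.polyval(p,row),row),.0558) for p in(pl,pr)]; w=np.linalg.norm((P[1]-P[0])[:2])
    print(row,np.polyval(pl,row),np.polyval(pr,row),w,"z",c["eye"][2]-(c["eye"][2]-.0558)*.014/w)
s=[bot.read_state()]
print(s[0]["position"],s[0]["tcp_rot"][2],s[0]["time_s"])
E
```

```text
resid 0.18067522277282516 0.24541646447785342
30 300.65840473965 335.3155923371849 0.014433279684546075 z 0.0606294743979639
110 301.0863725922408 333.79258308466393 0.014316637331877453 z 0.059358096010370426
190 301.51434044483165 332.2695738321429 0.014257486077338184 z 0.05870540957799361
[ 0.3999 -0.0578  0.0651] [ 0.001   0.0003 -1.    ] 5.3
```

Emit:
move_arm:
  increments:
    - [0,-0.005,0.0133,0,-0.0039,0,0]
    - [0.02,-0.005,0.0133,0,-0.0039,0,0]
    - [0.05,-0.005,0.0133,0,-0.0039,0,0]
    - [0.09,-0.005,0.0133,0,-0.0039,0,0]
    - [0.12,-0.005,0.0133,0,-0.0039,0,0]
    - [0.15,-0.005,0.0133,0,-0.0039,0,0]
    - [0.17,-0.005,0.0133,0,-0.0039,0,0]
    - [0.19,-0.005,0.0133,0,-0.0039,0,0]
    - [0.2,-0.005,0.0133,0,-0.0039,0,0]

```text
time_s: 6.05
position: [0.4605, -0.061, 0.061]
tcp_rot: [[0.996, -0.09, -0.011], [-0.09, -0.996, 0.001], [-0.011, 0.0, -1.0]]
force: [0.7, 0.2, -0.0]
opening: 0.156
grasp_force: 29.9
```

Emit:
move_arm:
  increments:
    - [0.03,0,0,0,0,0,0]
    - [0.06,0,-0.001,0,0,0,0]
    - [0.09,0,-0.001,0,0,0,0]
    - [0.12,0,-0.0015,0,0,0,0]
    - [0.14,0,-0.0015,0,0,0,0]
    - [0.155,0,-0.0017,0,0,0,0]
    - [0.157,0,-0.0017,0,0,0,0]
    - [0.157,0,-0.0017,0,0,0,0]

```text
time_s: 6.72
position: [0.5064, -0.0651, 0.0608]
tcp_rot: [[0.996, -0.09, -0.012], [-0.09, -0.996, 0.001], [-0.012, -0.0, -1.0]]
force: [-0.2, 0.0, -0.3]
opening: 0.157
grasp_force: 29.9
```

```bash
cat > st.py <<'E'
from h import *
import sys
np.set_printoptions(precision=4,suppress=True)
F=[];M=[];T=[]
for i in range(int(sys.argv[1])):
    c=viewer.capture("top"); s=bot.read_state(); F.append(s["force"]); M.append(s["moment"]);T.append(s["tau"])
F=np.array(F);M=np.array(M)
print(s["time_s"],s["position"],"\n",np.array(s["tcp_rot"]),s["opening"],s["grasp_force"],s["joint_positions"])
print("F",F.mean(0),F.std(0),"M",M.mean(0),M.std(0),"tau6",np.mean(T,0)[5],np.std(T,0)[5])
E
python3 st.py 4
```

```text
6.9167 [ 0.5057 -0.065   0.0609] 
 [[ 0.9958 -0.0905 -0.0128]
 [-0.0905 -0.9959  0.0013]
 [-0.0129 -0.0001 -0.9999]] 0.15971015624952004 29.94878500699997 [-19.7904  37.8721 105.7393  -0.2943  37.1037  75.6381]
F [ 0.2937 -0.1905  0.0006] [0.3823 0.1777 0.277 ] M [ 0.0389 -0.0446 -0.0077] [0.016  0.0201 0.0133] tau6 0.002050857831189523 0.002348068908564274
```

Emit:
move_arm:
  increments:
    - [0,0,0.002,0,0,0,0]
    - [0,0,0.0035,0,0,0,0]
    - [0,0,0.005,0,0,0,0]
    - [0,0,0.005,0,0,0,0]

```text
time_s: 7.25
position: [0.506, -0.0651, 0.0596]
tcp_rot: [[0.996, -0.09, -0.012], [-0.09, -0.996, 0.001], [-0.012, 0.0, -1.0]]
force: [-1.2, -0.3, 2.1]
opening: 0.153
grasp_force: 29.9
```

Emit:
move_arm:
  increments:
    - [0,0,0.0015,0,0,0,0]
    - [0,0,0.0025,0,0,0,0]
    - [0,0,0.0025,0,0,0,0]

```text
time_s: 7.5
position: [0.5061, -0.0652, 0.0593]
tcp_rot: [[0.996, -0.09, -0.012], [-0.09, -0.996, 0.001], [-0.012, 0.0, -1.0]]
force: [-0.7, -0.2, 7.5]
opening: 0.154
grasp_force: 30.0
```

```bash
python3 st.py 3
```

```text
7.65 [ 0.5061 -0.0652  0.0593] 
 [[ 0.9958 -0.0904 -0.012 ]
 [-0.0904 -0.9959  0.0009]
 [-0.012   0.0002 -0.9999]] 0.15925482491177886 29.985837936401367 [-19.7911  38.0552 105.7505  -0.3111  36.858   75.6436]
F [-1.6658 -0.2322  6.7854] [0.2229 0.4737 0.3265] M [-0.0112  0.0978 -0.0021] [0.0409 0.0159 0.0135] tau6 -0.013124110701028258 8.500539260827738e-05
```

Emit:
move_arm:
  increments:
    - [0,0,-0.001,0,0,0,0]
    - [0,0,-0.0013,0,0,0,0.3]
    - [0,0,-0.0013,0,0,0,0.4]
    - [0,0,-0.0013,0,0,0,0.4]
    - [0,0,-0.0013,0,0,0,0.4]
    - [0,0,-0.0013,0,0.0039,0,0.5]

```text
time_s: 8.15
position: [0.5068, -0.0652, 0.0588]
tcp_rot: [[0.996, -0.09, 0.001], [-0.09, -0.996, -0.0], [0.001, 0.0, -1.0]]
force: [0.3, 0.4, 0.2]
opening: 0.406
grasp_force: 0.0
```

```bash
python3 st.py 2
```

```text
8.25 [ 0.5056 -0.0649  0.0588] 
 [[ 0.9959 -0.0905 -0.0006]
 [-0.0905 -0.9959  0.0004]
 [-0.0006 -0.0003 -1.    ]] 0.4636756640062702 0.0 [-19.8973  37.9465 106.3236   0.0122  35.7702  75.2843]
F [-0.4604 -0.6513  0.0069] [0.1187 0.4687 0.3293] M [0.018 0.049 0.025] [0.0414 0.002  0.0225] tau6 -0.010072406003018841 0.01208074580063112
```

Emit:
move_arm:
  increments:
    - [0,0,-0.1,0,0,0,0.6]
    - [0,0,-0.22,0,0,0,0.7]
    - [0,0,-0.35,0,0,-0.035,0.7]
    - [0,0,-0.45,0,0,-0.07,0.7]
    - [0,0,-0.45,0,0,-0.11,0.7]
    - [0.04,0,-0.45,0,0,-0.15,0.7]
    - [0.08,0,-0.45,0,0,-0.19,0.7]
    - [0.12,0,-0.45,0,0,-0.23,0.7]
    - [0.16,0,-0.45,0,0,-0.27,0.7]
    - [0.2,0,-0.45,0,0,-0.31,0.7]

```text
time_s: 9.08
position: [0.5661, -0.0704, 0.1939]
tcp_rot: [[0.633, 0.774, -0.0], [0.774, -0.633, 0.0], [-0.0, -0.0, -1.0]]
force: [0.3, -0.3, -0.5]
opening: 0.699
grasp_force: 0.0
```

```bash
python3 - <<'E'
from h import *
np.set_printoptions(precision=4,suppress=True)
t=viewer.capture("top");s=viewer.capture("side")
def tri(a,b):
    e1,d1=ray(t,a);e2,d2=ray(s,b);A=np.c_[d1,-d2];k=np.linalg.lstsq(A,e2-e1,rcond=None)[0]
    return (e1+k[0]*d1+e2+k[1]*d2)/2,np.linalg.norm(e1+k[0]*d1-e2-k[1]*d2)
print(tri((290,157),(261,206)))
q=bot.read_state();print(q["time_s"],q["position"],q["tcp_rot"],q["joint_positions"])
cv2.imwrite("pics/s2.png",cv2.resize(s["image"][140:290,200:400],None,fx=4,fy=4,interpolation=cv2.INTER_CUBIC))
E
```

```text
(array([ 0.6666, -0.1198,  0.1207]), np.float64(0.0031842346518233832))
9.1833 [ 0.5675 -0.0709  0.194 ] [[ 0.6377  0.7703  0.0019]
 [ 0.7703 -0.6377 -0.0005]
 [ 0.0008  0.0018 -1.    ]] [-18.313   28.9262  92.2547   0.0067  58.7051  21.3017]
```

View pics/s2.png

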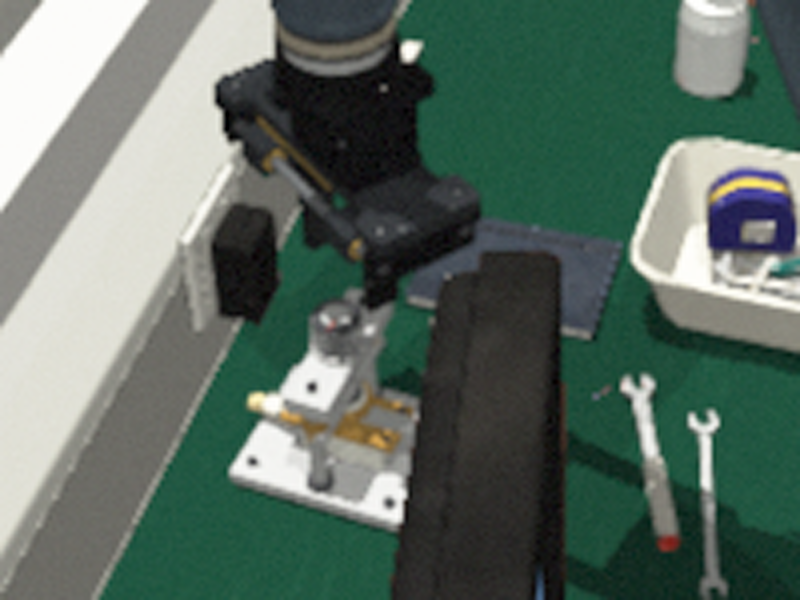

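Side crop: the gripper hovers by the knob at (335,325). The black plug on the wall is at (245,262), behind and left of the knob. The blade is not visible from here. Checking clearance to the wall.

```bash
python3 - <<'E'
from h import *
np.set_printoptions(precision=4,suppress=True)
t=viewer.capture("top");s=viewer.capture("side")
def atx(c,px,x):
    e,d=ray(c,px); return e+d*(x-e[0])/d[0]
print("bench/wall line top cam z=0:",onz(t,(240,158),0),onz(t,(330,158),0))
sp=lambda x,y:(200+x/4,140+y/4)
print("side bench edge:",onz(s,sp(100,590),0),onz(s,sp(230,345),0))
for x in(.66,.68,.70): print(x,"plug top",atx(s,sp(262,207),x),"bottom",atx(s,sp(250,320),x),"front-left top",atx(s,sp(217,210),x),"topcam front",atx(t,(290,164),x))
for z in(.1,.13,.16): print(z,"top cam plug front edge",onz(t,(283,164),z),onz(t,(298,164),z),"back",onz(t,(290,149),z))
E
```

```text
bench/wall line top cam z=0: [ 0.6974  0.0553 -0.    ] [ 0.6936 -0.2472  0.    ]
side bench edge: [0.701  0.0867 0.    ] [ 0.6991 -0.1509  0.    ]
0.66 plug top [ 0.66   -0.1496  0.1495] bottom [ 0.66   -0.1083  0.0779] front-left top [ 0.66   -0.0784  0.2073] topcam front [ 0.66   -0.1163  0.0616]
0.68 plug top [ 0.68   -0.1942  0.1071] bottom [ 0.68   -0.1507  0.0319] front-left top [ 0.68   -0.1194  0.1678] topcam front [ 0.68   -0.1117 -0.0235]
0.7 plug top [ 0.7    -0.2387  0.0648] bottom [ 0.7    -0.1932 -0.014 ] front-left top [ 0.7    -0.1604  0.1283] topcam front [ 0.7    -0.1071 -0.1086]
0.1 top cam plug front edge [ 0.6513 -0.0966  0.1   ] [ 0.6507 -0.1432  0.1   ] back [ 0.6992 -0.1184  0.1   ]
0.13 top cam plug front edge [ 0.6442 -0.0987  0.13  ] [ 0.6436 -0.1443  0.13  ] back [ 0.691  -0.1201  0.13  ]
0.16 top cam plug front edge [ 0.6371 -0.1008  0.16  ] [ 0.6366 -0.1453  0.16  ] back [ 0.6829 -0.1217  0.16  ]
```

Emit:
move_arm:
  increments:
    - [0.0187,0.0377,0,0,0,-0.47,0.7]
    - [0.0187,0.0377,0,0,0,-0.47,0.7]
    - [0.0187,0.0377,0,0,0,-0.47,0.7]
    - [0.0187,0.0377,0,0,0,-0.47,0.7]
    - [0.0187,0.0377,0,0,0,-0.47,0.7]
    - [0.0187,0.0377,0,0,0,-0.47,0.7]
    - [0.0187,0.0377,0,0,0,-0.47,0.7]
    - [0.0187,0.0377,0,0,0,-0.47,0.7]
    - [0.0187,0.0377,0,0,0,-0.47,0.7]
    - [0.0187,0.0377,0,0,0,-0.47,0.7]

```text
time_s: 10.12
position: [0.5768, -0.0731, 0.1938]
tcp_rot: [[-0.533, 0.846, -0.002], [0.846, 0.533, 0.001], [0.001, -0.001, -1.0]]
force: [-0.3, -1.0, -0.3]
opening: 0.699
grasp_force: 0.0
```

Emit:
move_arm:
  increments:
    - [0,0,0,0,0,-0.07,0.7]
    - [0,0,0,0,0,-0.07,0.7]
    - [0,0,0,0,0,-0.07,0.7]

```text
time_s: 10.37
position: [0.5769, -0.0731, 0.1939]
tcp_rot: [[-0.702, 0.713, -0.002], [0.713, 0.702, 0.0], [0.001, -0.001, -1.0]]
force: [0.4, 0.8, 0.5]
opening: 0.699
grasp_force: 0.0
```

```bash
python3 - <<'E'
from h import *
np.set_printoptions(precision=4,suppress=True)
viewer.capture("wrist");c=viewer.capture("wrist"); im=c["image"]; cv2.imwrite("pics/w3.png",im)
q=bot.read_state();print(q["time_s"],q["position"],q["tcp_rot"],q["joint_positions"])
for k,z in (("knob_top",.1405),("gap_centre",.048),("gauge_grip",.06)):
  for r in nets.find_in("wrist",k)[:2]: print(k,r,onz(c,r["location"],z))
E
```

```text
10.4667 [ 0.5773 -0.0732  0.194 ] [[-0.6993  0.7148 -0.0009]
 [ 0.7148  0.6993  0.0003]
 [ 0.0009 -0.0005 -1.    ]] [-18.222   29.7009  90.6784  -0.001   59.6765 -62.5929]
knob_top {'location': [321.3, 182.6], 'conf': 0.62} [ 0.563  -0.053   0.1405]
gap_centre {'location': [322.5, 181.0], 'conf': 0.67} [ 0.5793 -0.0663  0.048 ]
gauge_grip {'location': [310.0, 176.3], 'conf': 0.66} [ 0.5671 -0.0687  0.06  ]
gauge_grip {'location': [271.0, 135.4], 'conf': 0.63} [ 0.522  -0.0665  0.06  ]
```

View pics/w3.png

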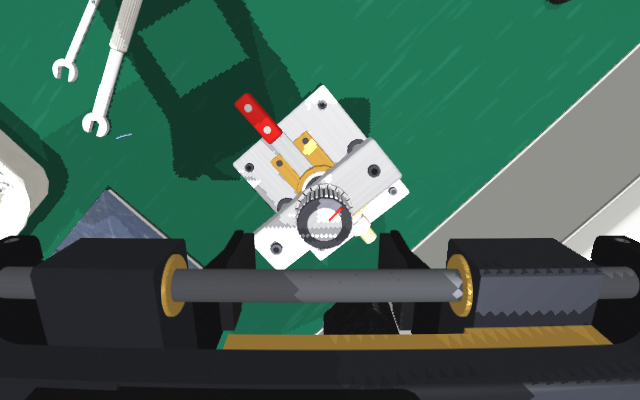

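Wrist view: the knob top is at about (324,221) with its red mark. The gauge lies in the gap with its red grip at (258,117). The knob sits between the two fingers.

```bash
python3 - <<'E'
from h import *
np.set_printoptions(precision=4,suppress=True)
c=viewer.capture("wrist")
print(onz(c,(324.5,221.5),.1405), onz(c,(323.5,220),.1405))
R=np.array(bot.read_state()["tcp_rot"]);p=np.array(bot.read_state()["position"])
print(R.T@(onz(c,(324,221),.1405)-p), "bridge mid",onz(c,(325,210),.112))
g=c["image"].mean(2); print(g[221,290:360:2].astype(int)); print(g[185:260:3,324].astype(int))
E
```

```text
[ 0.5822 -0.0691  0.1405] [ 0.5811 -0.0688  0.1405]
[0.0004 0.0057 0.0535] bridge mid [ 0.5843 -0.0698  0.112 ]
[226 226 220  95  85  87  86  85 133 223 221 219 220 225 255 255 255 255
 255 255 255 255 255 255 255 255  84  87  85  80  87 251 255 208 254]
[228 150 128 199  98 175 167 204 255 255 255 255 255 224 225 182 182 254
 169  85  84 237 255 255 173]
```

Emit:
move_arm:
  increments:
    - [-0.0033,0.014,0.05,0,0,0,0.7]
    - [-0.0033,0.014,0.11,0,0,0,0.7]
    - [-0.0033,0.014,0.17,0,0,0,0.7]
    - [-0.0033,0.014,0.2,0,0,0,0.7]
    - [-0.0033,0.014,0.2167,0,0,0,0.7]
    - [-0.0033,0.014,0.2167,0,0,0,0.6]
    - [-0.0033,0.014,0.2167,0,0,0,0.5]
    - [-0.0033,0.014,0.2167,0,0,0,0.46]
    - [-0.0033,0.014,0.2167,0,0,0,0.43]
    - [-0.0033,0.014,0.2167,0,0,0,0.41]

```text
time_s: 11.5
position: [0.5824, -0.0713, 0.1299]
tcp_rot: [[-0.702, 0.712, 0.002], [0.712, 0.702, -0.0], [-0.001, 0.001, -1.0]]
force: [0.2, -0.5, 0.7]
opening: 0.448
grasp_force: 0.0
```

```bash
python3 st.py 2
```

```text
11.6 [ 0.5822 -0.0712  0.1296] 
 [[-0.7022  0.712   0.001 ]
 [ 0.712   0.7022 -0.0003]
 [-0.001   0.0005 -1.    ]] 0.4205068503322706 0.0 [-17.8859  35.0567  93.0374   0.0002  51.844  -62.4889]
F [ 0.1925 -0.111  -0.0871] [0.2671 0.3722 0.1524] M [ 0.0609 -0.1419  0.0029] [0.0082 0.0061 0.0156] tau6 0.0004856235545958043 6.761648819519905e-05
```

Emit:
move_arm:
  increments:
    - [0,0,0,0,0,0,0]
    - [0,0,0,0,0,0,0]
    - [0,0,0,0,0,0,0]
    - [0,0,0,0,0,0,0]

```text
time_s: 11.93
position: [0.5819, -0.0713, 0.1294]
tcp_rot: [[-0.702, 0.712, 0.0], [0.712, 0.702, -0.0], [-0.0, -0.0, -1.0]]
force: [-1.3, -0.4, 2.4]
opening: 0.386
grasp_force: 30.0
```

```bash
python3 st.py 2
```

```text
12.0333 [ 0.5819 -0.0714  0.1294] 
 [[-0.7023  0.7119  0.0001]
 [ 0.7119  0.7023 -0.0004]
 [-0.0004 -0.0002 -1.    ]] 0.3797103887114242 30.00013142824173 [-17.8946  35.0772  93.0453  -0.0237  51.8633 -62.4923]
F [-1.0532 -1.0419  3.6289] [0.1704 0.2474 0.1709] M [-0.1444  0.1129  0.0296] [0.0146 0.0079 0.0001] tau6 0.027333757316228002 9.925832273438573e-05
```

Emit:
move_arm:
  increments:
    - [0,0,0,0,0,0.033,0]
    - [0,0,0,0,0,0.066,0]
    - [0,0,0,0,0,0.1,0]
    - [0,0,0,0,0,0.14,0]
    - [0,0,0,0,0,0.18,0]
    - [0,0,0,0,0,0.22,0]
    - [0,0,0,0,0,0.26,0]
    - [0,0,0,0,0,0.3,0]
    - [0,0,0,0,0,0.33,0]
    - [0,0,0,0,0,0.333,0]

```text
time_s: 12.87
position: [0.5814, -0.0715, 0.1294]
tcp_rot: [[0.267, 0.964, -0.001], [0.964, -0.267, -0.001], [-0.001, -0.001, -1.0]]
force: [-2.8, -1.8, 6.3]
opening: 0.381
grasp_force: 30.0
```

```bash
python3 st.py 2
```

```text
12.9667 [ 0.5814 -0.0715  0.1294] 
 [[ 0.2634  0.9647 -0.001 ]
 [ 0.9647 -0.2635 -0.0005]
 [-0.0007 -0.0008 -1.    ]] 0.37952639444677433 30.00021670013666 [-17.9072  35.0686  93.0694  -0.0551  51.9072  -2.5983]
F [-2.7506 -2.5357  5.1107] [0.4045 0.0312 0.1393] M [-0.3075  0.3737 -0.0252] [0.0199 0.0212 0.001 ] tau6 0.0670338558848016 0.05098060268210247
```

```bash
cat > r.py <<'E'
from rig import bot
import json
s=bot.read_state(); m=s["moment"]; l=[round(s["joint_positions"][5]+62.49,2),round(m[2],4),round(s["tau"][5],4),round(s["qvel"][5],1),[round(f,1) for f in s["force"]],round(s["time_s"],2)]
print(l); open("log.txt","a").write(json.dumps(l)+"\n")
E
python3 r.py
```

```text
[np.float64(59.89), np.float64(-0.0262), np.float64(0.0161), np.float64(-0.5), [np.float64(-2.3), np.float64(-2.5), np.float64(5.0)], 12.97]
```

Emit:
move_arm:
  increments:
    - [0,0,0,0,0,0.016,0]

```text
time_s: 13.05
position: [0.5814, -0.0714, 0.1294]
tcp_rot: [[0.312, 0.95, -0.001], [0.95, -0.312, -0.001], [-0.001, -0.001, -1.0]]
force: [-2.9, -2.1, 5.7]
opening: 0.384
grasp_force: 30.0
```

```bash
python3 r.py
```

```text
[np.float64(62.79), np.float64(0.0777), np.float64(-0.6115), np.float64(37.3), [np.float64(-2.9), np.float64(-2.1), np.float64(5.7)], 13.05]
```

Emit:
move_arm:
  increments:
    - [0,0,0,0,0,0.016,0]

```text
time_s: 13.13
position: [0.5813, -0.0715, 0.1294]
tcp_rot: [[0.361, 0.933, -0.001], [0.933, -0.361, -0.001], [-0.001, -0.001, -1.0]]
force: [-2.6, -1.9, 5.0]
opening: 0.382
grasp_force: 30.0
```

```bash
python3 r.py
```

```text
[np.float64(65.76), np.float64(0.0445), np.float64(-0.3819), np.float64(34.4), [np.float64(-2.6), np.float64(-1.9), np.float64(5.0)], 13.13]
```

Emit:
move_arm:
  increments:
    - [0,0,0,0,0,0.016,0]

```text
time_s: 13.22
position: [0.5813, -0.0715, 0.1294]
tcp_rot: [[0.407, 0.913, -0.001], [0.913, -0.407, -0.001], [-0.001, -0.001, -1.0]]
force: [-2.3, -2.2, 5.3]
opening: 0.382
grasp_force: 30.0
```

```bash
python3 r.py
```

```text
[np.float64(68.64), np.float64(0.0628), np.float64(-0.3598), np.float64(34.3), [np.float64(-2.3), np.float64(-2.2), np.float64(5.3)], 13.22]
```

Emit:
move_arm:
  increments:
    - [0,0,0,0,0,0.016,0]

```text
time_s: 13.3
position: [0.5813, -0.0714, 0.1294]
tcp_rot: [[0.452, 0.892, -0.001], [0.892, -0.452, -0.001], [-0.001, -0.001, -1.0]]
force: [-3.3, -1.6, 5.7]
opening: 0.383
grasp_force: 30.0
```

```bash
python3 r.py
```

```text
[np.float64(71.52), np.float64(0.0389), np.float64(-0.3587), np.float64(34.1), [np.float64(-3.3), np.float64(-1.6), np.float64(5.7)], 13.3]
```

Emit:
move_arm:
  increments:
    - [0,0,0,0,0,0.016,0]

```text
time_s: 13.38
position: [0.5813, -0.0714, 0.1294]
tcp_rot: [[0.497, 0.868, -0.001], [0.868, -0.497, -0.0], [-0.001, -0.001, -1.0]]
force: [-2.7, -1.4, 5.9]
opening: 0.381
grasp_force: 30.0
```

```bash
python3 r.py|cut -c1-110
```

```text
[np.float64(74.4), np.float64(0.0122), np.float64(-0.3587), np.float64(34.2), [np.float64(-2.7), np.float64(-1
```

Emit:
move_arm:
  increments:
    - [0,0,0,0,0,0.016,0]

```text
time_s: 13.47
position: [0.5813, -0.0714, 0.1293]
tcp_rot: [[0.54, 0.842, -0.001], [0.842, -0.54, -0.001], [-0.001, -0.001, -1.0]]
force: [-3.0, -1.4, 4.9]
opening: 0.384
grasp_force: 30.0
```

```bash
python3 r.py|cut -c1-110
```

```text
[np.float64(77.29), np.float64(0.0319), np.float64(-0.3568), np.float64(34.3), [np.float64(-3.0), np.float64(-
```

Emit:
move_arm:
  increments:
    - [0,0,0,0,0,0.016,0]

```text
time_s: 13.55
position: [0.5813, -0.0714, 0.1294]
tcp_rot: [[0.581, 0.814, -0.001], [0.814, -0.581, -0.0], [-0.001, -0.001, -1.0]]
force: [-3.7, -0.7, 6.1]
opening: 0.381
grasp_force: 30.0
```

```bash
python3 r.py|cut -c1-110
```

```text
[np.float64(80.16), np.float64(-0.0196), np.float64(-0.3541), np.float64(34.0), [np.float64(-3.7), np.float64(
```

Emit:
move_arm:
  increments:
    - [0,0,0,0,0,0.016,0]

```text
time_s: 13.63
position: [0.5812, -0.0714, 0.1294]
tcp_rot: [[0.621, 0.784, -0.001], [0.784, -0.621, -0.0], [-0.001, -0.001, -1.0]]
force: [-3.5, -1.6, 6.4]
opening: 0.384
grasp_force: 30.0
```

```bash
python3 r.py|cut -c1-110
```

```text
[np.float64(83.04), np.float64(0.0283), np.float64(-0.3516), np.float64(34.3), [np.float64(-3.5), np.float64(-
```

Emit:
move_arm:
  increments:
    - [0,0,0,0,0,0.016,0]

```text
time_s: 13.72
position: [0.5812, -0.0714, 0.1294]
tcp_rot: [[0.66, 0.751, -0.001], [0.751, -0.66, -0.0], [-0.001, -0.001, -1.0]]
force: [-3.3, -1.9, 5.3]
opening: 0.384
grasp_force: 30.0
```

```bash
python3 r.py|cut -c1-110
```

```text
[np.float64(85.92), np.float64(0.0298), np.float64(-0.349), np.float64(34.2), [np.float64(-3.3), np.float64(-1
```

Emit:
move_arm:
  increments:
    - [0,0,0,0,0,0.016,0]

```text
time_s: 13.8
position: [0.5812, -0.0714, 0.1294]
tcp_rot: [[0.697, 0.717, -0.001], [0.717, -0.697, -0.0], [-0.001, -0.001, -1.0]]
force: [-2.5, -1.9, 5.9]
opening: 0.382
grasp_force: 30.0
```

```bash
python3 r.py|cut -c1-110
```

```text
[np.float64(88.8), np.float64(0.0152), np.float64(-0.3463), np.float64(34.3), [np.float64(-2.5), np.float64(-1
```

Emit:
move_arm:
  increments:
    - [0,0,0,0,0,0.016,0]

```text
time_s: 13.88
position: [0.5812, -0.0714, 0.1294]
tcp_rot: [[0.732, 0.681, -0.001], [0.681, -0.732, -0.0], [-0.001, -0.001, -1.0]]
force: [-3.7, -1.4, 6.5]
opening: 0.384
grasp_force: 30.0
```

```bash
python3 r.py|cut -c1-110
```

```text
[np.float64(91.68), np.float64(0.0404), np.float64(-0.3437), np.float64(34.1), [np.float64(-3.7), np.float64(-
```

Emit:
move_arm:
  increments:
    - [0,0,0,0,0,0.016,0]

```text
time_s: 13.97
position: [0.5812, -0.0714, 0.1294]
tcp_rot: [[0.765, 0.644, -0.001], [0.644, -0.765, -0.0], [-0.001, -0.001, -1.0]]
force: [-3.2, -1.0, 5.6]
opening: 0.383
grasp_force: 30.0
```

```bash
python3 r.py|cut -c1-110
```

```text
[np.float64(94.56), np.float64(0.0408), np.float64(-0.3414), np.float64(34.1), [np.float64(-3.2), np.float64(-
```

The joint-6 torque shows a clean knee at 75.2°, with a slope of 0.052 Nm/rad as predicted. At 94.5° the nip is about 7 N, which should give about 4 N of drag. Letting the knob go and checking with the gauge.

Emit:
move_arm:
  increments:
    - [0,0,0,0,0,0,0]
    - [0,0,0,0,0,0,0.45]
    - [0,0,0,0,0,0,0.55]
    - [0,0,0,0,0,0,0.7]
    - [0,0,-0.05,0,0,0,0.7]
    - [0,0,-0.15,0,0,0,0.7]
    - [0,0,-0.2,0,0,0,0.7]
    - [0,0,-0.2,0,0,0,0.7]

```text
time_s: 14.63
position: [0.5845, -0.0717, 0.1923]
tcp_rot: [[0.765, 0.644, 0.008], [0.645, -0.765, -0.002], [0.004, 0.006, -1.0]]
force: [0.4, -0.1, -0.1]
opening: 0.691
grasp_force: 0.0
```

```bash
tail -1 log.txt; python3 st.py 1
```

```text
[94.56, 0.0408, -0.3414, 34.1, [-3.2, -1.0, 5.6], 13.97]
14.6833 [ 0.5833 -0.0713  0.1904] 
 [[ 0.7646  0.6445  0.0042]
 [ 0.6445 -0.7646 -0.001 ]
 [ 0.0026  0.0035 -1.    ]] 0.6918834799509941 0.0 [-17.8714  30.256   90.2639   0.0217  59.2338  31.9903]
F [-0.7659  0.4626 -0.7829] [0. 0. 0.] M [-0.0773 -0.0528 -0.0509] [0. 0. 0.] tau6 -0.000728783561498858 0.0
```

Emit:
move_arm:
  increments:
    - [-0.06,-0.06,0,0,0,0.036,0.6]
    - [-0.12,-0.12,0,0,0,0.072,0.6]
    - [-0.182,-0.181,0,0,0,0.11,0.6]
    - [-0.182,-0.181,0,0,0,0.15,0.6]
    - [-0.182,-0.181,0,0,0,0.19,0.6]
    - [-0.182,-0.181,0,0,0,0.225,0.6]
    - [-0.182,-0.181,0,0,0,0.2517,0.6]
    - [-0.182,-0.181,0,0,0,0.2517,0.6]
    - [-0.182,-0.181,0,0,0,0.2517,0.6]

```text
time_s: 15.43
position: [0.5044, -0.0645, 0.1878]
tcp_rot: [[0.996, -0.088, -0.002], [-0.088, -0.996, 0.001], [-0.002, -0.001, -1.0]]
force: [-0.5, 0.8, 0.9]
opening: 0.599
grasp_force: 0.0
```

```bash
python3 st.py 1; python3 - <<'E'
from h import *
c=viewer.capture("wrist"); im=c["image"]; cv2.imwrite("pics/w4.png",im)
b,g,r=[im[...,i].astype(int) for i in range(3)]
m=((r>110)&(g<80)&(b<80)).astype(np.uint8)
n,l,st,ce=cv2.connectedComponentsWithStats(m); k=1+st[1:,4].argmax(); print(st[k])
ys,xs=np.nonzero(l==k); P=np.array([onz(c,p,.060)[:2] for p in zip(xs,ys)]).astype(np.float32)
print(cv2.minAreaRect(P*1000))
E
```

```text
15.4833 [ 0.5046 -0.0645  0.188 ] 
 [[ 0.9961 -0.0885 -0.0019]
 [-0.0885 -0.9961  0.0008]
 [-0.0019 -0.0006 -1.    ]] 0.5969503324710397 0.0 [-19.8967  25.0928 101.2894   0.0075  53.7335  75.1757]
F [-0.0728  0.9477  0.0511] [0. 0. 0.] M [ 0.0309  0.0601 -0.0097] [0. 0. 0.] tau6 0.007498714257963002 0.0
[309 162  17  52 771]
((506.8863220214844, -64.11489868164062), (13.100035667419434, 42.36842346191406), 84.94007110595703)
```

View pics/w4.png

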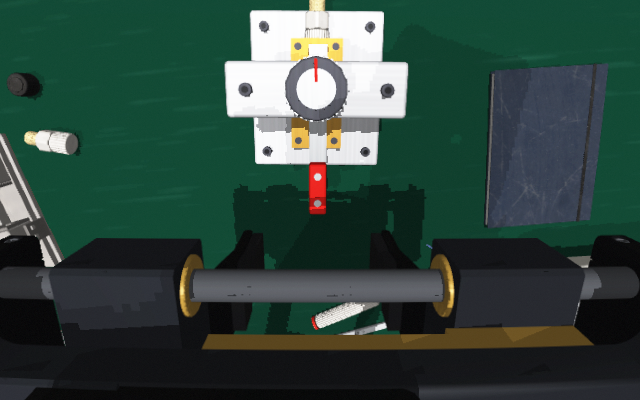

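Wrist view: the gauge still sits in the gap with its red grip at (317,188). The knob at (316,88) shows its mark turned about 90°. Descending onto the grip.

Emit:
move_arm:
  increments:
    - [0.005,-0.001,0.12,0,0,0,0.5]
    - [0.005,-0.001,0.24,0,0,0,0.5]
    - [0.005,-0.001,0.34,0,0,0,0.5]
    - [0.005,-0.001,0.4,0,0,0,0.5]
    - [0.005,-0.001,0.4307,0,0,0,0.4]
    - [0.005,-0.001,0.4307,0,0,0,0.3]
    - [0.005,-0.001,0.4307,0,0,0,0.25]
    - [0.005,-0.001,0.4307,0,0,0,0.22]
    - [0.005,-0.001,0.4307,0,0,0,0.22]

```text
time_s: 16.28
position: [0.5078, -0.065, 0.0612]
tcp_rot: [[0.996, -0.09, 0.003], [-0.09, -0.996, -0.001], [0.003, 0.001, -1.0]]
force: [0.3, 0.2, -0.9]
opening: 0.253
grasp_force: 0.0
```

```bash
python3 st.py 2
```

```text
16.3833 [ 0.5075 -0.0649  0.061 ] 
 [[ 0.9959 -0.0905  0.0026]
 [-0.0905 -0.9959 -0.0009]
 [ 0.0026  0.0007 -1.    ]] 0.22827379607207277 0.0 [-19.8197  37.743  106.1343   0.0006  35.9667  75.372 ]
F [ 0.0061 -0.0924 -0.57  ] [0.4095 0.0283 0.1329] M [ 0.0252  0.0477 -0.0011] [0.001  0.0516 0.0063] tau6 -0.0009510782911092974 0.0001570364838698879
```

Emit:
move_arm:
  increments:
    - [0,0,0.005,0,0,0,0.22]
    - [0,0,0.005,0,0,0,0]
    - [0,0,0.005,0,0,0,0]
    - [0,0,0.005,0,0,0,0]
    - [0,0,0.005,0,0,0,0]

```text
time_s: 16.8
position: [0.5068, -0.0648, 0.0586]
tcp_rot: [[0.996, -0.091, 0.0], [-0.091, -0.996, -0.0], [0.0, 0.0, -1.0]]
force: [-0.7, -0.3, 2.6]
opening: 0.159
grasp_force: 30.0
```

```bash
python3 st.py 3
```

```text
16.95 [ 0.5068 -0.0648  0.0586] 
 [[ 0.9959 -0.0908  0.0003]
 [-0.0908 -0.9959 -0.0002]
 [ 0.0003  0.0002 -1.    ]] 0.1539907281711189 29.998006224632263 [-19.8299  38.0087 106.2015  -0.0087  35.7696  75.3858]
F [-0.6572 -0.705   3.7764] [0.4258 0.0953 0.3611] M [-0.1355  0.1557 -0.1194] [0.0074 0.0169 0.0123] tau6 -0.1057495828717947 0.0014512140298634996
```

Emit:
move_arm:
  increments:
    - [-0.006,0,0,0,0,0,0]

```text
time_s: 17.03
position: [0.5066, -0.065, 0.0586]
tcp_rot: [[0.996, -0.091, 0.004], [-0.091, -0.996, -0.001], [0.004, 0.001, -1.0]]
force: [4.3, 0.1, 0.8]
opening: 0.158
grasp_force: 30.0
```

```bash
python3 r.py | cut -c 90-
```

```text
t64(4.3), np.float64(0.1), np.float64(0.8)], 17.03]
```

Emit:
move_arm:
  increments:
    - [-0.006,0,0,0,0,0,0]

```text
time_s: 17.12
position: [0.5055, -0.065, 0.0586]
tcp_rot: [[0.996, -0.091, 0.005], [-0.091, -0.996, -0.002], [0.006, 0.001, -1.0]]
force: [4.0, 0.1, 0.2]
opening: 0.155
grasp_force: 30.0
```

Emit:
move_arm:
  increments:
    - [-0.006,0,0,0,0,0,0]

```text
time_s: 17.2
position: [0.5034, -0.0648, 0.0586]
tcp_rot: [[0.996, -0.091, 0.005], [-0.091, -0.996, -0.001], [0.005, 0.001, -1.0]]
force: [3.5, 0.2, 0.8]
opening: 0.157
grasp_force: 30.0
```

Emit:
move_arm:
  increments:
    - [-0.006,0,0,0,0,0,0]

```text
time_s: 17.28
position: [0.5011, -0.0645, 0.0586]
tcp_rot: [[0.996, -0.091, 0.004], [-0.091, -0.996, -0.001], [0.004, 0.001, -1.0]]
force: [3.8, 0.2, 0.8]
opening: 0.155
grasp_force: 30.0
```

Drag is about 3.9 N. Drawing it out.

Emit:
move_arm:
  increments:
    - [-0.015,0,0,0,0,0,0]
    - [-0.035,0,0,0,0,0,0]
    - [-0.06,0,0,0,0,0,0]
    - [-0.09,0,0,0,0,0,0]

```text
time_s: 17.62
position: [0.4729, -0.0617, 0.0585]
tcp_rot: [[0.996, -0.091, 0.002], [-0.091, -0.996, -0.001], [0.002, 0.0, -1.0]]
force: [4.9, -0.9, 1.0]
opening: 0.16
grasp_force: 30.0
```

Emit:
move_arm:
  increments:
    - [-0.03,0,0,0,0,0,0]
    - [-0.07,0,0,0,0,0,0]
    - [-0.11,0,0,0,0,0,0]
    - [-0.15,0,0,0,0,0,0]
    - [-0.19,0,0,0,0,0,0]
    - [-0.23,0,0,0,0,0,0]
    - [-0.25,0,0,0,0,0,0]
    - [-0.25,0,-0.005,0,0,0,0]

```text
time_s: 18.28
position: [0.3928, -0.0528, 0.0594]
tcp_rot: [[0.996, -0.091, -0.009], [-0.091, -0.996, 0.004], [-0.009, -0.003, -1.0]]
force: [-0.4, 0.5, -0.3]
opening: 0.155
grasp_force: 30.0
```

```bash
python3 st.py 2
```

```text
18.3833 [ 0.397  -0.0544  0.0598] 
 [[ 0.9959 -0.0908 -0.0019]
 [-0.0908 -0.9959  0.0008]
 [-0.0019 -0.0006 -1.    ]] 0.16066914785165173 29.99129354953766 [-23.8826  34.4901 121.8584  -0.0057  23.7673  71.3337]
F [ 0.3333 -0.3862 -0.0729] [0.4134 0.4168 0.6494] M [-0.0057  0.0007  0.0052] [0.0055 0.015  0.0228] tau6 -0.009475418264628388 0.004306410774006508
```

Emit:
move_arm:
  increments:
    - [0,0.05,-0.08,0,0,0,0]
    - [0,0.15,-0.14,0,0,0,0]
    - [0,0.28,-0.14,0,0,-0.005,0]
    - [0.02,0.41,-0.14,0,0,-0.01,0]
    - [0.1,0.5,-0.14,0,0,-0.015,0]
    - [0.18,0.6,-0.14,0,0,-0.021,0]
    - [0.25,0.68,-0.1,0,0,-0.021,0]
    - [0.298,0.735,-0.05,0,0,-0.021,0]
    - [0.298,0.735,0.0,0,0,-0.021,0]
    - [0.298,0.735,0.05,0,0,-0.021,0]

```text
time_s: 19.22
position: [0.4686, -0.2847, 0.0442]
tcp_rot: [[1.0, -0.026, 0.002], [-0.026, -1.0, -0.002], [0.002, 0.002, -1.0]]
force: [-0.2, 0.2, -0.4]
opening: 0.157
grasp_force: 30.0
```

```bash
python3 st.py 2
```

```text
19.3167 [ 0.4659 -0.2816  0.0426] 
 [[ 0.9997 -0.025  -0.004 ]
 [-0.025  -0.9997  0.0036]
 [-0.0041 -0.0035 -1.    ]] 0.15865698368152972 29.991490244865417 [-42.9152  41.1028 101.3949  -0.0082  37.8086  48.5237]
F [-0.5504  0.1532 -0.967 ] [0.1694 0.085  0.3404] M [ 0.0469  0.0703 -0.004 ] [0.012  0.0097 0.0036] tau6 0.006842424991191365 0.000990147455013357
```

Emit:
move_arm:
  increments:
    - [0,0,0.03,0,0,0,0]
    - [0,0,0.05,0,0,0,0]
    - [0,0,0.06,0,0,0,0]
    - [0,0,0.064,0,0,0,0]
    - [0,0,0.064,0,0,0,0]

```text
time_s: 19.73
position: [0.467, -0.2823, 0.0257]
tcp_rot: [[1.0, -0.025, 0.0], [-0.025, -1.0, -0.0], [0.0, 0.0, -1.0]]
force: [0.6, -0.1, -0.4]
opening: 0.157
grasp_force: 30.0
```

Emit:
move_arm:
  increments:
    - [0,0,0.004,0,0,0,0]
    - [0,0,0.007,0,0,0,0]
    - [0,0,0.009,0,0,0,0]
    - [0,0,0.009,0,0,0,0]

```text
time_s: 20.07
position: [0.467, -0.2824, 0.023]
tcp_rot: [[1.0, -0.025, 0.0], [-0.025, -1.0, -0.0], [0.0, 0.0, -1.0]]
force: [-0.2, 0.5, -1.0]
opening: 0.157
grasp_force: 30.0
```

Emit:
move_arm:
  increments:
    - [0,0,0.002,0,0,0,0]
    - [0,0,0.0035,0,0,0,0]
    - [0,0,0.0035,0,0,0,0]

```text
time_s: 20.32
position: [0.467, -0.2825, 0.0222]
tcp_rot: [[1.0, -0.025, 0.0], [-0.025, -1.0, -0.0], [0.0, 0.0, -1.0]]
force: [-1.0, -1.1, 2.9]
opening: 0.157
grasp_force: 30.0
```

Contact at 2.9 N. Releasing and rising.

Emit:
move_arm:
  increments:
    - [0,0,0,0,0,0,0.25]
    - [0,0,0,0,0,0,0.4]
    - [0,0,0,0,0,0,0.5]
    - [0,0,0,0,0,0,0.5]
    - [0,0,-0.05,0,0,0,0.5]
    - [0,0,-0.15,0,0,0,0.5]
    - [0,0,-0.28,0,0,0,0.5]
    - [0,0,-0.4,0,0,0,0.5]
    - [0,0,-0.4,0,0,0,0.5]
    - [0,0,-0.4,0,0,0,0.5]

```text
time_s: 21.15
position: [0.4681, -0.2834, 0.1441]
tcp_rot: [[1.0, -0.025, 0.004], [-0.025, -1.0, -0.004], [0.004, 0.004, -1.0]]
force: [0.4, 0.5, -1.4]
opening: 0.502
grasp_force: 0.0
```

```bash
python3 - <<'E'
from h import *
c=viewer.capture("wrist"); cv2.imwrite("pics/w5.png",c["image"]); print(bot.read_state()["position"])
E
```

```text
[ 0.46695958 -0.28236047  0.1423581 ]
```

View pics/w5.png

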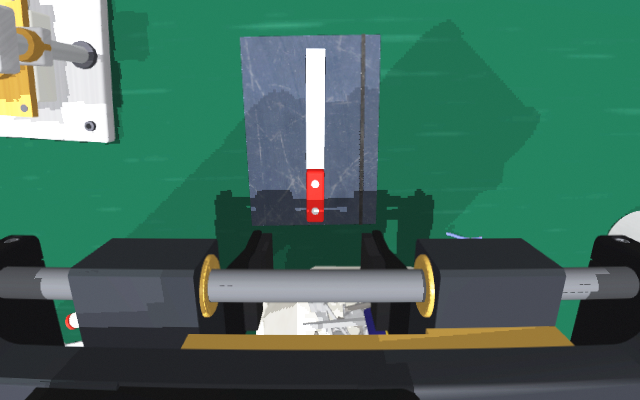

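The gauge lies flat and wholly on the notebook, from (315,50) to (315,222), and the robot is clear of it. Handing in.

```bash
python3 -c "
from rig import workorder; print(workorder.hand_in())"
```

```text
the job is handed in; nothing more can be done
None
```

The gap is set to the gauge: it drew out at roughly 4 N of measured drag, the screw is as set, the gauge lies flat on the notebook, and the job was handed in at about 21 s; the hand-in returned no verdict.

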